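Hold the check cell in the oil tester's light path

ROBOT

A 6-joint arm with a two-finger parallel gripper is mounted at the origin on the work surface. World frame = base frame: x ahead of the robot, y to its left, z up, the work surface at z = 0. Lengths are in mm, angles in degrees, forces in N, time in s.
With the tool pointing down it reaches from about 225 to 875 mm from the base axis. Payload 3.4 kg.
Tool frame: the origin (TCP) lies on the front face of the gripper's body, between the roots of the fingers; the fingertips stand 73 mm ahead of it and the grasp point (between the pads) lies 54 mm ahead of it (robot.grip_depth is the distance from the TCP to the grasp point, in mm); z points along the fingers, y is the line along which they close (so a half turn about z gives the same grasp; the last joint's range is limited). The gripper opens to 85 mm and grips with 20 to 120 N. Pads are 22 mm wide; open, the fingers measure 114 mm over their backs; the gripper's body (76 mm by 85 mm) begins 54 mm behind the grasp point. The pads swing forward as they close: fully open they stand 13 mm farther back than shut.
Start: joints at [60.905, 15.808, 86.224, -0, 77.962, -6.933], TCP at [216.921, 532.541, 303.928] pointing down, gripper open.
Joint ranges: [-165.64, 165.64], [-43.16, 119.46], [12.63, 154.43], [-67.54, 247.53], [6.08, 155.33], [-154.97, 154.97]. Speed limits (degrees/s): [147.25, 147.25, 180, 180, 180, 180].

INTERFACE

Orientations are given as a 3x3 rotation matrix whose columns are the frame's x, y, z axes.
In Python, from rig import state, viewer, ticket, robot gives the robot as it stands. The module is installed in compiled form; this text tells all that it offers.
- The arm moves only by the shell command python3 -m inch 'ROWS'. ROWS is JSON, a list of rows, each a list of 3 entries, a list of its own where there are three numbers: the turn, a rotation vector about the tool's x, y, z in degrees, then the shift along the tool's x, y, z in mm, then the closure, from -1 (fully open) to 1 (shut). In form: [[[wx, wy, wz], [tx, ty, tz], grip], ...]. A call has 1 to 12 rows; each row shifts and turns the commanded pose from where the row before left it, along the tool's axes as they then stand; what a row does not reach is not made up. A row lasts 1/10 s, in which the tool goes at most 50 mm and 8.59 degrees, less where a joint would pass 70% of its speed; a pose out of reach is approached as far as the arm can. A call with a gripper value outside its range is refused whole. The fingers move at their own pace and stop on an object; the grip force is fixed at half the most. Time passes only in rows, so rows that do not move let the fingers close. It gives the time, the measured TCP pose, the force, the opening and the grip force at its end, in the units of the state.
- state(): the state, without advancing time (a new reading comes with each control period).
- viewer.capture(name): name is "side" or "top" or "wrist"; returns a dict with "pixels" (480x640x3 uint8, red, green, blue), "fx", "fy", "cx", "cy" (pixels), "rvec" (rotation vector, rad) and "tvec" (3), from world to camera coordinates, as OpenCV has them. Camera axes: x right, y down, z forward; pixel columns grow to the right and rows downward; lengths in mm; the calibration is good to about 2 mm. The wrist camera is an equidistant fisheye: a pixel r from the principal point sees the ray r / f radians off the axis. A picture is of the moment at which its call begins. There is no depth.
- ticket.job_done(): hands the job in; it is judged then, once.
Trained networks look in a picture, given as the dict that the camera call returned (one of the last four; its "shot" number tells which), for a name from the list of things; names that differ only in an ending like _2 or _b are one class to them, and where a whole thing is asked for, a point or a joint stands for the part that bears it (a point fixed in the world has none). Each returns a list of dicts, best first, with "confidence" (0 to 1); they miss things now and then, are a little off and sometimes report something else, mostly with a low value. They report only what shows in the picture. A call takes as long as a camera call.
- viewer.boxes_of(picture, name): "box" ([left, top, width, height] in pixels, round what is visible of it).
- viewer.trace(picture, name): "mask" (480x640 bool, what is visible of it) and "box" ([left, top, width, height] in pixels, round what is visible of it).
- viewer.landmark_of(picture, name): "uv" ([column, row] in pixels: a listed point, or the origin of a listed thing).
The state is a dict: "t": time; "joints": joint angles; "dq": joint speeds; "joint_torque": joint torques, N m; "tcp_pos": TCP position; "tcp_rot": TCP orientation; "contact_force": force on the tool from outside, world axes, zero at the start; "wrist_torque": the same for the moment, N m; "width": finger opening in mm; "finger_force": force on a finger pad.
Only numpy, scipy, OpenCV 4.12 (cv2) and the standard library are available. Lean on these libraries where they do the work, as an engineer would, in place of code of your own. Each camera call takes 0.05 s, during which the arm holds its last target. There are 200 camera calls.

TASK

Check the fork-oil tester on the workshop bench: first press its start button fully down and let it spring back up, then take the square glass check cell out of the wooden rack by its two frosted faces only, never touching the clear windows with the fingers. Hold it upright and still in the tester's light path, midway between the two towers, with the light beam passing squarely through the middle of the clear windows and the cell touching nothing but the fingers. Finish while holding it there, and leave the two gas cartridges, the tape roll, the bottle and the sprocket where they are.

Things in the scene. Friction and masses are not known exactly. Their poses are not given: they have to be found in the camera images.
- tester: fixed grey instrument on one side of the bench (rack on the other); slab 200 (x) x 170 (y) x 30 high, origin at its underside centre on the table, z up. Two black towers 46 (x) x 28 (y), tops 120 above the table, centred at x 35, y -49 and 49; a lens ring of radius 10 stands 4 out of each inner face: 62 free between rings. Beside the button: dial (y 55, 12 high), flat display (y -53)
- light_path (a point): middle of the light beam: midway between the two lens rings, 95 above the table (65 above the slab); axes as the tester's. The beam runs along this point's y axis and is 6 mm across
- start (a joint): travel of the start button (m): 0 up, 0.006 fully down; springy, 5 N holds it fully down, comes up by itself when let go
- start_top (a point): centre of the top of the round black start button (radius 12) in the middle of the slab's -x part (tester x -68, y 0); pressed straight down
- rack: fixed low wooden block 56 (x) x 190 (y) x 20 high, origin at its underside centre; three pockets 29 (x) x 25 (y), 15 deep (floor 5 above the table), at y -62, 0 and 62 in its frame. The check cell stands in one, a gas cartridge in each of the others
- cell: loose upright glass check cell 26 (x) x 22 (y) x 72 tall, about 90 g; origin at its underside centre, z up. Black foot 4 high, black cap 24 x 20 at the top 10 mm. FROSTED (dull white) faces are +x and -x, 26 apart, 20 wide, 4 to 62 above the underside; CLEAR windows are +y and -y, 22 apart, 20 wide. In the rack its axes lie along the rack's
- cell_middle (a point): the middle of the clear windows, 33 above the cell's underside, on its centre line; axes as the cell's
- frosted: the pair of frosted plates on the cell (same origin and axes as the cell), the only place to grip
- windows: the clear glass part of the cell (same origin and axes as the cell), not to be touched by the fingers
- cartridge1: steel gas cartridge, round, 22 across, 81 tall with a thin neck, standing in the rack; origin at the centre of its underside; leave alone
- cartridge2: the same as cartridge1; leave alone
- tape: round roll of black tape lying flat, 76 across, 24 high; origin centre of underside; bystander
- lube: standing black bottle, 52 across, 150 tall; origin centre of underside; bystander
- sprocket: dark steel sprocket ring lying flat, 88 across, 5 thick; bystander

How it is judged:
By the outcome, as a careful person would: the job done as asked, in the order asked, and still so for the second after the job is handed in, while the arm keeps its last pose, push and grip.
It also fails if it takes over 54 s, if anything falls off the work surface, if the arm or the gripper's body presses on something with over 40 N, if the wrist force passes 120 N, or if a joint passes its speed limit or range.

## Working session

There is one attempt and no reset: what is moved stays moved. The work goes in short steps, Python scripts to look and compute and a shell command to move; the robot and the scene stay as the last step left them, time stands still between calls to the robot, and variables do not carry over. Pictures are saved under pics/ and viewed, at most 13 in all, crops included, and the job is handed in when it is done.

```bash
mkdir -p pics; cat > h.py <<'E'
import numpy as np, cv2
from rig import state, viewer, ticket, robot
def ray(p,uv):
    R=cv2.Rodrigues(np.array(p["rvec"],float))[0]; t=np.array(p["tvec"],float).ravel()
    x=(uv[0]-p["cx"])/p["fx"]; y=(uv[1]-p["cy"])/p["fy"]
    if p.get("name")=="wrist":
        r=np.hypot(x,y); s=np.sin(r)/r if r>1e-9 else 1; d=np.array([x*s,y*s,np.cos(r)])
    else: d=np.array([x,y,1.])
    return -R.T@t, R.T@d/np.linalg.norm(d)
def proj(p,X):
    R=cv2.Rodrigues(np.array(p["rvec"],float))[0]; c=R@np.array(X,float)+np.array(p["tvec"],float).ravel()
    if p.get("name")=="wrist":
        r=np.hypot(c[0],c[1]); th=np.arctan2(r,c[2]); s=th/max(r,1e-9); x,y=c[0]*s,c[1]*s
    else: x,y=c[0]/c[2],c[1]/c[2]
    return np.array([p["cx"]+p["fx"]*x,p["cy"]+p["fy"]*y])
def tri(rs):
    A=np.zeros((3,3));b=np.zeros(3)
    for o,d in rs:
        M=np.eye(3)-np.outer(d,d);A+=M;b+=M@o
    X=np.linalg.solve(A,b); return X,[round(float(np.linalg.norm((np.eye(3)-np.outer(d,d))@(X-o))),1) for o,d in rs]
def atz(p,uv,z):
    o,d=ray(p,uv); return o+d*(z-o[2])/d[2]
def cap(n):
    p=viewer.capture(n); p["name"]=n; return p
def save(p,f): cv2.imwrite("pics/"+f,cv2.cvtColor(p["pixels"],cv2.COLOR_RGB2BGR))
E
python3 - <<'E'
from h import *
s=state();print(s["t"],np.round(s["tcp_rot"],3).tolist(),s["width"])
P={n:cap(n) for n in("side","top","wrist")}
for n in P: save(P[n],n+"0.png"); print(n,P[n]["fx"],np.round(ray(P[n],(320,240)),2).tolist())
for nm in["light_path","start_top","tester","rack","cell","cell_middle","cartridge1","tape","lube","sprocket"]:
    rs=[]
    for n in P:
        L=viewer.landmark_of(P[n],nm)
        print(nm,n,[(np.round(l["uv"],1).tolist(),round(l["confidence"],2)) for l in L[:3]])
        if L: rs.append(ray(P[n],L[0]["uv"]))
    if len(rs)>1:
        X,e=tri(rs);print("   ",np.round(X,1),e)
im=np.vstack([np.hstack([P["top"]["pixels"],P["side"]["pixels"]])])
cv2.imwrite("pics/both.png",cv2.resize(im,(800,300))[:,:,::-1])
E
```

```text
0.0 [[-0.926, 0.377, -0.001], [0.377, 0.926, -0.002], [0.0, -0.002, -1.0]] 85.46480830477955
side 458.6694587190511 [[360.61, 521.54, 693.59], [0.21, -0.68, -0.7]]
top 478.138472255584 [[468.7, -77.76, 989.84], [0.12, 0.01, -0.99]]
wrist 371.64829954431775 [[144.53, 561.2, 372.81], [0.27, -0.12, -0.96]]
light_path side [([311.4, 179.0], 0.89)]
light_path top [([402.2, 220.9], 0.74)]
light_path wrist []
    [ 616.2 -221.1  102.6] [0.3, 0.3]
start_top side [([354.8, 215.3], 0.49)]
start_top top [([388.6, 274.5], 0.52)]
start_top wrist []
    [ 514.8 -203.6   46.3] [3.4, 3.4]
tester side [([324.0, 220.6], 0.73)]
tester top [([391.7, 244.5], 0.97), ([233.2, 233.1], 0.34)]
tester wrist []
    [ 583.  -215.9   -1.5] [0.1, 0.1]
rack side [([252.6, 369.6], 0.56), ([254.6, 336.9], 0.52)]
rack top []
rack wrist []
cell side [([254.3, 335.7], 0.93), ([326.7, 219.5], 0.33), ([251.5, 371.9], 0.19)]
cell top [([228.9, 232.3], 0.83)]
cell wrist []
    [601.3 122.6   7.3] [2.0, 2.0]
cell_middle side [([252.1, 323.3], 0.62), ([252.2, 335.4], 0.5)]
cell_middle top [([228.0, 229.6], 0.47), ([284.6, 311.9], 0.37), ([277.0, 183.8], 0.22)]
cell_middle wrist []
    [603.6 118.7  37.8] [0.9, 0.9]
cartridge1 side [([246.0, 403.0], 0.63), ([250.5, 365.5], 0.55)]
cartridge1 top [([285.9, 313.2], 0.74), ([484.1, 253.3], 0.61), ([170.8, 249.4], 0.59)]
cartridge1 wrist []
    [ 528.4   82.8 -222.4] [116.1, 116.1]
tape side [([362.7, 311.9], 0.9)]
tape top [([288.1, 315.3], 0.77)]
tape wrist []
    [434.4  -2.8  -4.6] [0.6, 0.6]
lube side [([228.3, 283.8], 0.75), ([361.4, 311.4], 0.5)]
lube top [([278.5, 184.2], 0.69)]
lube wrist []
    [706.3  22.6  -6.1] [3.4, 3.4]
sprocket side [([353.6, 170.8], 0.74), ([250.8, 371.0], 0.71)]
sprocket top [([485.6, 253.0], 0.81)]
sprocket wrist []
    [ 567.6 -405.7   10.8] [0.9, 0.9]
```

View pics/top0.png

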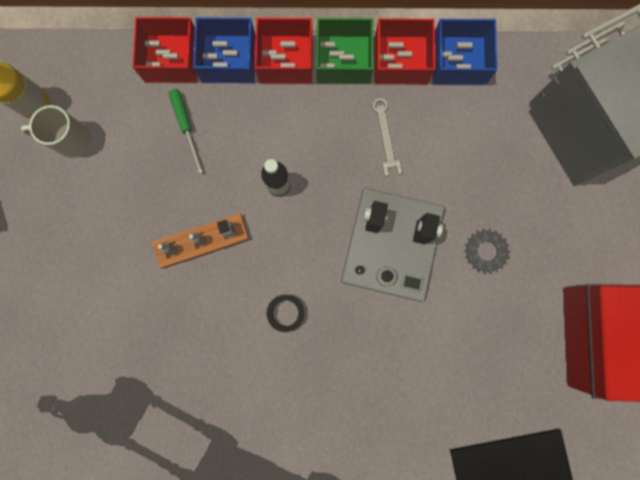

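View pics/side0.png

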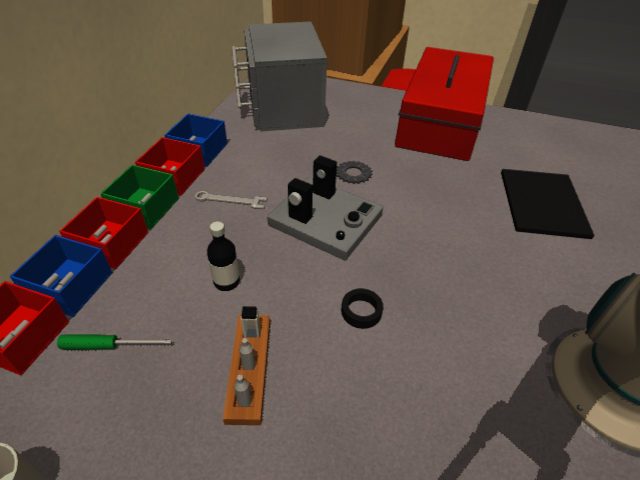

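The top view shows the tester at (393,245) with its towers at (376,215) and (428,228), the button at (388,276) and the dial at (360,270). The rack is at (200,240), with the cell in its right-hand pocket at (226,229). The side view agrees: cell at (250,322), cartridges at (247,355) and (243,392). Next I fit the poses from the masks.

```bash
cat >> h.py <<'E'
from scipy.optimize import minimize
def boxpts(cx,cy,sx,sy,z0,z1): return np.array([[cx+a*sx/2,cy+b*sy/2,z] for a in(-1,1) for b in(-1,1) for z in(z0,z1)])
TEST=[boxpts(0,0,200,170,0,30),boxpts(35,-49,46,28,30,120),boxpts(35,49,46,28,30,120)]
RACK=[boxpts(0,0,56,190,0,20)]
CELL=[boxpts(0,0,26,22,0,62),boxpts(0,0,24,20,62,72)]
def RT(q,pts,z=0):
    c,s=np.cos(q[2]),np.sin(q[2]); return np.c_[pts[:,0]*c-pts[:,1]*s+q[0],pts[:,0]*s+pts[:,1]*c+q[1],pts[:,2]+z]
def render(p,q,parts,z=0,S=4):
    m=np.zeros((480*S,640*S),np.uint8)
    for b in parts:
        uv=np.array([proj(p,X) for X in RT(q,b,z)]); cv2.fillConvexPoly(m,cv2.convexHull(((uv+.5)*S-.5).round().astype(np.int32)),255)
    return cv2.resize(m,(640,480),interpolation=cv2.INTER_AREA)/255.
def fit(views,parts,q0,z=0):
    # views: (picture, mask, ignore-mask)
    def cost(v):
        q=(v[0],v[1],v[2]/100); return sum((np.abs(render(p,q,parts,z)-m)*(1-ig)).sum()/m.sum() for p,m,ig in views)
    v0=np.array([q0[0],q0[1],q0[2]*100]); 
    for d in (12,4): 
        r=minimize(cost,v0,method="Nelder-Mead",options=dict(initial_simplex=np.vstack([v0,v0+np.diag([d,d,d])]),xatol=.05,fatol=1e-4)); v0=r.x
    return (v0[0],v0[1],v0[2]/100),r.fun
E
python3 - <<'E'
from h import *
P={n:cap(n) for n in("side","top")}
def views(nm,ig=None):
    out=[]
    for n in P:
        T=viewer.trace(P[n],nm)
        for t in T[:3]: print(nm,n,round(t["confidence"],2),np.round(t["box"]).tolist(),t["mask"].sum())
        I=np.zeros((480,640))
        if T: out.append((P[n],T[0]["mask"].astype(float),I))
    return out
def rep(nm,q,c): print("FIT",nm,np.round(q[:2],1),round(np.degrees(q[2]),2),round(c,3))
vt=views("tester")
for vv in (vt,vt[:1],vt[1:]):
    q,c=fit(vv,TEST,(583,-216,-.25)); rep("tester",q,c)
vr=views("rack"); vc=views("cell"); 
carts=[]
for p,m,I in vr:
    for nm in("cell","cartridge1"):
        for t in viewer.trace(p,nm)[:3]:
            if t["confidence"]>.4: I[cv2.dilate(t["mask"].astype(np.uint8),np.ones((5,5)))>0]=1
for vv in (vr,)+tuple([v] for v in vr):
    q,c=fit(vv,RACK,(578,180,.33)); rep("rack",q,c)
    X=RT(q,np.array([[0,-62,0],[0,0,0],[0,62,0.]]));print(np.round(X[:,:2],1).tolist())
q,c=fit(vc,CELL,(601,120,.33),5); rep("cell",q,c)
E
```

```text
tester side 0.94 [266.0, 157.0, 117.0, 103.0] 6217
tester top 0.73 [341.0, 188.0, 100.0, 112.0] 8434
FIT tester [ 581.6 -214.1] -13.17 0.075
FIT tester [ 580.1 -216.9] -11.95 0.043
FIT tester [ 582.7 -213.5] -12.96 0.018
rack side 0.74 [242.0, 308.0, 19.0, 30.0] 497
rack side 0.6 [228.0, 319.0, 42.0, 105.0] 2561
rack top 0.76 [153.0, 215.0, 96.0, 50.0] 2156
rack top 0.56 [215.0, 223.0, 24.0, 15.0] 259
cell side 0.63 [243.0, 306.0, 20.0, 33.0] 474
cell top 0.51 [217.0, 218.0, 20.0, 21.0] 254
FIT rack [594.8 155.8] 22.78 3.797
[[618.8, 98.7], [594.8, 155.8], [570.8, 213.0]]
FIT rack [598.5 150.8] 29.11 3.285
[[628.6, 96.6], [598.5, 150.8], [568.3, 204.9]]
FIT rack [586.  181.2] 19.33 0.031
[[606.5, 122.7], [586.0, 181.2], [565.5, 239.7]]
FIT cell [605.  120.9] 20.69 0.417
```

```bash
python3 -m inch '[[[0,0,0],[-32.5,-33.2,2],1],[[0,0,0],[-32.5,-33.2,2],1],[[0,0,0],[-32.5,-33.2,2],1],[[0,0,0],[-32.5,-33.2,2],1],[[0,0,0],[-32.5,-33.2,2],1],[[0,0,0],[-32.5,-33.2,2],1],[[0,0,0],[-32.5,-33.2,2],1],[[0,0,0],[-32.5,-33.2,2],1],[[0,0,0],[-32.5,-33.2,2],1],[[0,0,0],[-32.5,-33.2,2],1],[[0,0,0],[-32.5,-33.2,2],1],[[0,0,0],[-32.5,-33.2,2],1]]' && python3 -m inch '[[[0,0,0],[-32.5,-33.2,2],1],[[0,0,0],[-32.5,-33.2,2],1],[[0,0,0],[-32.5,-33.2,2],1],[[0,0,0],[-32.5,-33.2,2],1],[[0,0,0],[-32.5,-33.2,2],1]]' && python3 -m inch '[[[0,0,8.1],[0,0,0],1],[[0,0,8.1],[0,0,0],1],[[0,0,8.1],[0,0,0],1],[[0,0,8.1],[0,0,0],1],[[0,0,8.1],[0,0,0],1],[[0,0,8.1],[0,0,0],1],[[0,0,8.1],[0,0,0],1],[[0,0,8.1],[0,0,0],1],[[0,0,8.1],[0,0,0],1],[[0,0,8],[0,0,0],1],[[0,0,0],[0,0,0],1]]'
cat >> h.py <<'E'
def look(nms,P):
    for nm in nms:
        for p in P:
            L=viewer.landmark_of(p,nm); print(nm,p["name"],[(np.round(l["uv"],1).tolist(),round(l["confidence"],2)) for l in L[:3]])
E
python3 - <<'E'
from h import *
s=state();print(s["t"],np.round(s["tcp_pos"],1),np.round(s["tcp_rot"],3).tolist(),s["width"],np.round(s["contact_force"],1))
p=cap("wrist");save(p,"w1.png")
look(["start_top","light_path","tester"],[p])
q=(582.7,-213.5,np.radians(-12.96))
for X in([-68,0,38],[35,0,95],[0,0,0]): print(X,np.round(proj(p,RT(q,np.array([X],float))[0]),1))
E
```

```text
t: 3.45
tcp_pos: [428.2, 14.5, 280.2]
tcp_rot: [[-0.926, 0.378, 0.001], [0.378, 0.926, 0.0], [-0.001, 0.001, -1.0]]
contact_force: [0.2, 0.6, 0.5]
width: -0.0
finger_force: 0.0
t: 3.95
tcp_pos: [516.1, -200.6, 269.9]
tcp_rot: [[-0.926, 0.378, 0.001], [0.378, 0.926, 0.0], [-0.0, 0.0, -1.0]]
contact_force: [1.0, 0.3, 0.8]
width: -0.0
finger_force: 0.0
t: 5.05
tcp_pos: [515.7, -198.6, 269.9]
tcp_rot: [[0.226, 0.974, 0.0], [0.974, -0.226, 0.0], [0.0, 0.0, -1.0]]
contact_force: [-0.3, 0.2, 0.1]
width: -0.0
finger_force: 0.0
5.05 [ 515.7 -198.6  269.9] [[0.226, 0.974, 0.0], [0.974, -0.226, 0.0], [0.0, 0.0, -1.0]] -0.011622234392730012 [-0.3  0.2  0.1]
start_top wrist [([322.0, 230.7], 0.78), ([194.5, 31.8], 0.19)]
light_path wrist [([462.0, 248.4], 0.71)]
tester wrist [([393.8, 217.0], 0.76)]
[-68, 0, 38] [323.1 223.4]
[35, 0, 95] [465.  243.7]
[0, 0, 0] [394.8 213.6]
```

View pics/w1.png

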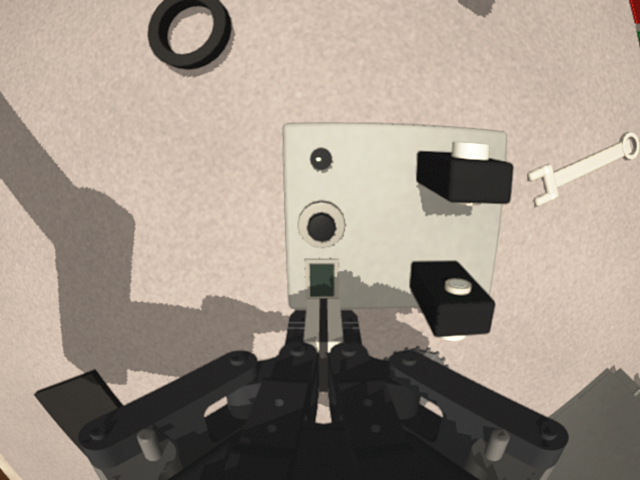

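The wrist view shows the slab (285–505 × 123–308), the button at (321,227), the dial at (320,158), the display at (321,280), and the towers at (465,175) and (450,297). The axes line up well. Next I fit all the views together.

```bash
python3 - <<'E'
from h import *
vs=[]
for n in("wrist","top","side"):
    p=cap(n); T=viewer.trace(p,"tester"); m=T[0]["mask"].astype(float); I=np.zeros((480,640)); 
    if n=="wrist": I[302:]=1; cv2.imwrite("pics/m.png",m*255)
    else:
        # gripper may hide some of it
        q0=(582,-215,np.radians(-13)); 
    print(n,round(T[0]["confidence"],2),T[0]["box"]); vs.append((p,m,I))
    q,c=fit([vs[-1]],TEST,(582,-215,-.226)); print(np.round(q[:2],1),round(np.degrees(q[2]),2),round(c,3))
p=vs[0][0]
# dark button blob
g=cv2.cvtColor(p["pixels"],cv2.COLOR_RGB2GRAY)[205:250,298:347]; m=(g<60).astype(np.uint8)
n,l,s,c=cv2.connectedComponentsWithStats(m); i=1+np.argmax(s[1:,4]); b=c[i]+[298,205]; print("button",b,s[i])
for z in(34,38,42): print(z,np.round(atz(p,b,z),1))
E
```

```text
wrist 0.7 [284.2, 119.1, 230.9, 223.0]
[ 581.1 -211.6] -12.87 0.017
top 0.89 [340.7, 185.3, 84.2, 114.9]
[ 583.9 -212.3] -12.55 1.401
side 0.7 [270.7, 155.5, 109.0, 106.7]
[ 580.2 -217.4] -11.52 0.039
button [321.70566038 227.46981132] [ 10   8  28  28 530]
34 [ 514.3 -202.4   34. ]
38 [ 514.5 -201.4   38. ]
42 [ 514.8 -200.4   42. ][ WARN:0@1.880] global loadsave.cpp:1063 imwrite_ Unsupported depth image for selected encoder is fallbacked to CV_8U.
```

```bash
python3 -m inch '[[[0,0,0],[-1.5,0,36],1],[[0,0,0],[0,0,36],1],[[0,0,0],[0,0,36],1],[[0,0,0],[0,0,36],1],[[0,0,0],[0,0,0],1]]'; python3 -m inch '[[[0,0,0],[0,0,3],1],[[0,0,0],[0,0,3],1],[[0,0,0],[0,0,0],1]]';python3 -m inch '[[[0,0,0],[0,0,3],1],[[0,0,0],[0,0,0],1]]'
python3 - <<'E'
from h import *
p=cap("wrist");save(p,"w2.png");p=cap("side");cv2.imwrite("pics/s2.png",cv2.resize(p["pixels"][140:280,240:420],None,fx=4,fy=4,interpolation=cv2.INTER_CUBIC)[:,:,::-1])
E
```

```text
t: 6.05
tcp_pos: [513.3, -199.0, 122.3]
tcp_rot: [[0.226, 0.974, -0.007], [0.974, -0.226, 0.004], [0.002, -0.008, -1.0]]
contact_force: [-1.1, 1.3, 3.6]
width: -0.0
finger_force: 1.3
t: 6.35
tcp_pos: [515.9, -200.3, 121.4]
tcp_rot: [[0.226, 0.974, 0.002], [0.974, -0.226, -0.001], [-0.0, 0.002, -1.0]]
contact_force: [-2.6, 1.0, 2.7]
width: 0.2
finger_force: 1.6
t: 6.55
tcp_pos: [516.0, -200.4, 118.6]
tcp_rot: [[0.226, 0.974, 0.003], [0.974, -0.226, -0.001], [-0.001, 0.003, -1.0]]
contact_force: [-1.6, 0.3, 8.2]
width: 0.0
finger_force: 4.1
```

View pics/w2.png

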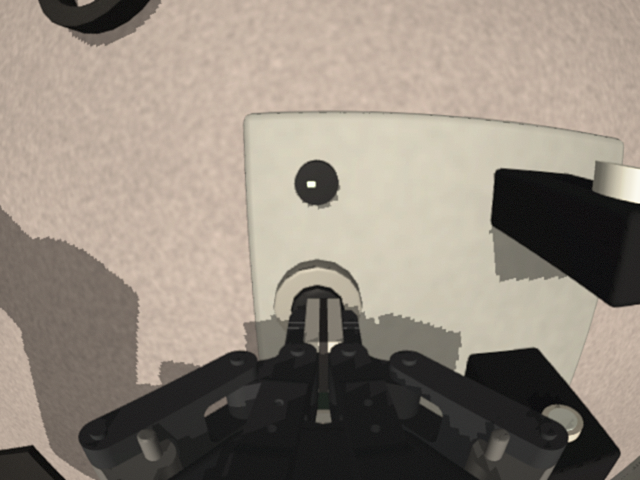

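The fingertips rest on the black button inside its collar at (320,295), and the force is rising. I'll press on to the stop.

```bash
python3 -m inch '[[[0,0,0],[0,0,1.5],1],[[0,0,0],[0,0,0],1]]';python3 -m inch '[[[0,0,0],[0,0,1.5],1],[[0,0,0],[0,0,0],1],[[0,0,0],[0,0,0],1]]'
```

```text
t: 6.85
tcp_pos: [516.1, -200.4, 118.4]
tcp_rot: [[0.226, 0.974, 0.003], [0.974, -0.226, -0.002], [-0.001, 0.003, -1.0]]
contact_force: [-4.2, 2.0, 17.5]
width: 0.2
finger_force: 8.7
t: 7.15
tcp_pos: [516.1, -200.4, 118.3]
tcp_rot: [[0.226, 0.974, 0.004], [0.974, -0.226, -0.002], [-0.001, 0.004, -1.0]]
contact_force: [-6.9, 1.9, 26.0]
width: 0.2
finger_force: 13.0
```

```bash
python3 - <<'E'
from h import *
p=cap("side");cv2.imwrite("pics/s3.png",cv2.resize(p["pixels"][160:260,270:400],(780,600),interpolation=cv2.INTER_CUBIC)[:,:,::-1])
E
python3 -m inch '[[[0,0,0],[0,0,-3],1],[[0,0,0],[0,0,-5],1],[[0,0,0],[0,0,-20],1],[[0,0,0],[0,0,-30],1],[[0,0,0],[0,0,0],1]]'
cat > b.py <<'E'
from h import *
def btn():
    p=cap("wrist"); g=cv2.cvtColor(p["pixels"],cv2.COLOR_RGB2GRAY)
    T=viewer.landmark_of(p,"start_top"); print(T[:1])
    return p,T
E
python3 - <<'E'
from b import *
p,T=btn();save(p,"w3.png"); print(np.round(state()["tcp_pos"],1))
for z in(38,44,50):print(z,np.round(atz(p,T[0]["uv"],z),1))
E
```

```text
t: 7.7
tcp_pos: [517.9, -201.3, 175.6]
tcp_rot: [[0.226, 0.974, 0.008], [0.974, -0.226, -0.004], [-0.002, 0.009, -1.0]]
contact_force: [0.5, 0.1, 0.1]
width: -0.2
finger_force: 0.0
[{'uv': [313.3, 268.7], 'confidence': 0.57}]
[ 515.9 -200.3  172.4]
38 [ 513.1 -203.9   38. ]
44 [ 513.7 -201.6   44. ]
50 [ 514.3 -199.3   50. ]
```

View pics/s3.png

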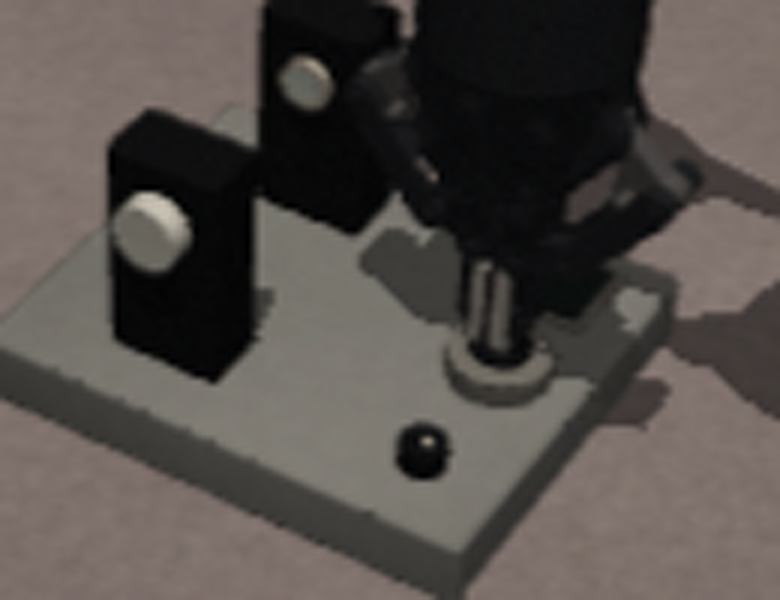

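View pics/w3.png

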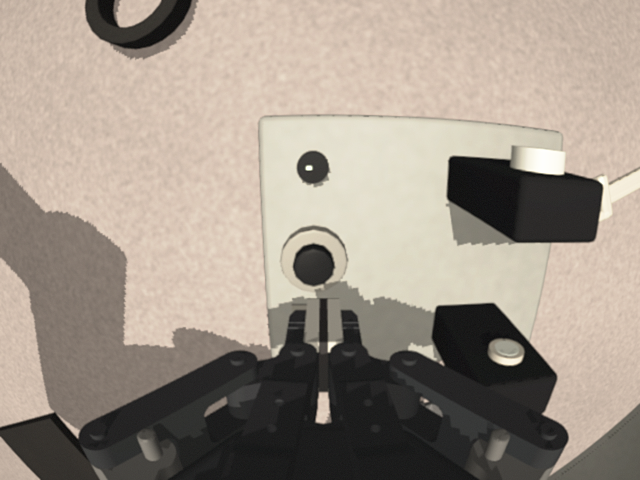

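The pressed view shows the tips on the button inside its collar. The hard stop came at a tip height of about 45.3 mm, about 6 mm below first contact. The released view shows the button back up, proud of its collar at (314,266). Next I move to the cell.

```bash
python3 -m inch '[[[0,0,0],[0,0,-49],-1],[[0,0,0],[0,0,-49],-1],[[0,0,0],[48,2,0],-1],[[0,0,0],[48,2,0],-1],[[0,0,0],[48,2,0],-1],[[0,0,0],[48,2,0],-1],[[0,0,0],[48,2,0],-1],[[0,0,0],[48,2,0],-1],[[0,0,0],[46,2.5,0],-1]]' >/dev/null;  python3 -m inch '[[[0,0,-8.1],[0,0,0],-1],[[0,0,-8.1],[0,0,0],-1],[[0,0,-8.1],[0,0,0],-1],[[0,0,-8],[0,0,0],-1],[[0,0,0],[0,0,0],-1],[[0,0,0],[0,0,0],-1]]'
python3 - <<'E'
from h import *
s=state();print(np.round(s["tcp_pos"],1))
p=cap("wrist");save(p,"w4.png")
look(["cell","cell_middle","cartridge1"],[p])
q=(606.5,122.7,np.radians(19.3))
for z in(5,77):print(np.round(proj(p,[606.5,122.7,z]),1))
for nm in("rack","cell"):
    for t in viewer.trace(p,nm)[:3]: print(nm,t["confidence"],t["box"],t["mask"].sum())
E
```

```text
t: 9.3
tcp_pos: [604.7, 122.0, 268.6]
tcp_rot: [[-0.327, 0.945, -0.002], [0.945, 0.327, -0.0], [0.001, -0.002, -1.0]]
contact_force: [-0.0, -1.0, -0.9]
width: 85.2
finger_force: 0.0
[604.7 122.  268.6]
cell wrist [([322.6, 215.0], 0.8), ([225.0, 442.8], 0.47)]
cell_middle wrist [([323.9, 224.9], 0.67)]
cartridge1 wrist [([322.4, 144.6], 0.88), ([322.3, 75.4], 0.76), ([323.3, 213.5], 0.34)]
[325.4 215.2]
[325.9 237.4]
rack 0.66 [290.9, 36.7, 63.3, 217.5] 10682
rack 0.59 [308.1, 204.6, 33.9, 44.8] 1486
cell 0.98 [304.5, 201.3, 38.6, 51.1] 1525
```

View pics/w4.png

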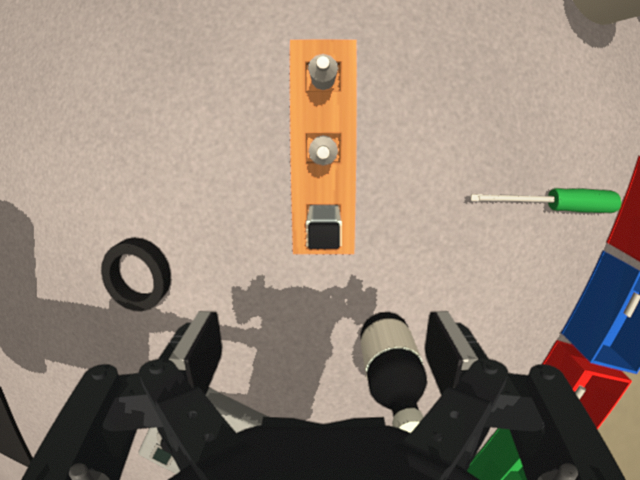

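The wrist view shows the rack vertical in the image (cols 290–356). The cell is in the lowest pocket: its cap is at about (324,235), its clear window faces up-image, and its frosted faces are left and right under the two fingers. The bottle at (390,370) is clear.

```bash
python3 - <<'E'
from h import *
p=cap("wrist"); s=state(); R=np.array(s["tcp_rot"]);t=np.array(s["tcp_pos"])
g=cv2.cvtColor(p["pixels"],cv2.COLOR_RGB2GRAY)
m=np.zeros_like(g); m[210:256,300:348]=(g[210:256,300:348]<45)
n,l,st,c=cv2.connectedComponentsWithStats(m); i=1+np.argmax(st[1:,4]); print("cap",c[i],st[i])
X=atz(p,c[i],77);print("cap @77",np.round(X,1),"tool",np.round(R.T@(X-t),1))
T=viewer.trace(p,"cell")[0]["mask"].astype(float); I=np.zeros((480,640))
q,c=fit([(p,T,I)],CELL,(606,122,.337),5);print("cell fit",np.round(q[:2],1),np.degrees(q[2]),c,"tool",np.round(R.T@(np.array([q[0],q[1],40])-t),1))
hsv=cv2.cvtColor(p["pixels"],cv2.COLOR_RGB2HSV); m=((hsv[...,1]>110)&(hsv[...,0]<20)).astype(np.uint8); m[:,:280]=0;m[:,370:]=0;m[262:]=0
cn=max(cv2.findContours(m,0,1)[0],key=cv2.contourArea); M=np.zeros((480,640),np.uint8);cv2.fillPoly(M,[cn],1)
q,c=fit([(p,M.astype(float),I)],RACK,(586,181,.337));X=RT(q,np.array([[0,-62,40.]]))[0];print("rack fit",np.round(q[:2],1),np.degrees(q[2]),c,np.round(X,1),"tool",np.round(R.T@(X-t),1))
# fingertips middle check
for y in(-42,42): print(np.round(proj(p,t+R@np.array([0,y,60])),1))
E
```

```text
cap [322.19074074 236.01296296] [308 222  30  26 540]
cap @77 [604.3 122.5  77. ] tool [  0.7  -0.5 192.9]
cell fit [604.6 123.9] 19.572965819589456 0.10434065707572449 tool [1.900e+00 2.000e-01 2.299e+02]
rack fit [584.2 180.9] 19.13460856523252 0.01923645365310024 [604.5 122.3  40. ] tool [  0.5  -0.4 229.9]
[221.2 328.5]
[424.5 328.4]
```

```bash
python3 -m inch '[[[0,0,0],[0.8,-0.3,40],-1],[[0,0,0],[0,0,40],-1],[[0,0,0],[0,0,40],-1],[[0,0,0],[0,0,30],-1],[[0,0,0],[0,0,12],-1],[[0,0,0],[0,0,8],-1],[[0,0,0],[0,0,0],-1],[[0,0,0],[0,0,0],-1]]'
python3 - <<'E'
from h import *
p=cap("wrist");s=cap("side")
im=np.hstack([cv2.resize(p["pixels"][200:440,140:500],(450,300)),cv2.resize(s["pixels"][250:450,180:330],(225,300))])
cv2.imwrite("pics/g.png",im[:,:,::-1])
E
```

```text
t: 10.5
tcp_pos: [605.5, 122.8, 101.4]
tcp_rot: [[-0.329, 0.944, 0.003], [0.944, 0.329, 0.0], [-0.001, 0.003, -1.0]]
contact_force: [1.0, -0.2, -0.6]
width: 85.1
finger_force: 0.0
```

View pics/g.png

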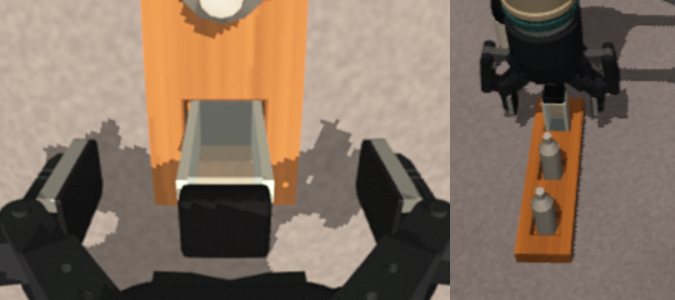

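The fingers straddle the frosted left and right faces, with the cell centred between them. The window faces the neighbouring cartridge. Closing now.

```bash
python3 -m inch '[[[0,0,0],[0,0,0],0],[[0,0,0],[0,0,0],0.2],[[0,0,0],[0,0,0],0.4],[[0,0,0],[0,0,0],0.6],[[0,0,0],[0,0,0],1],[[0,0,0],[0,0,0],1],[[0,0,0],[0,0,0],1],[[0,0,0],[0,0,0],1],[[0,0,0],[0,0,0],1]]'
```

```text
t: 11.5
tcp_pos: [604.7, 122.7, 100.2]
tcp_rot: [[-0.329, 0.944, 0.001], [0.944, 0.329, 0.0], [-0.0, 0.001, -1.0]]
contact_force: [-0.5, 0.3, 3.4]
width: 25.4
finger_force: 59.1
```

```bash
python3 -m inch '[[[0,0,0],[0,0,-4],1],[[0,0,0],[0,0,-8],1],[[0,0,0],[0,0,-12],1],[[0,0,0],[0,0,-24],1],[[0,0,0],[0,0,-40],1],[[0,0,0],[0,0,-40],1],[[0,0,0],[0,0,-25],1],[[0,0,0],[0,0,-12],1],[[0,0,0],[0,0,0],1],[[0,0,0],[0,0,0],1]]'
python3 - <<'E'
from h import *
p=cap("wrist");s=cap("side");S=state();R=np.array(S["tcp_rot"]);t=np.array(S["tcp_pos"])
im=np.hstack([cv2.resize(p["pixels"][150:450,140:500],(480,400)),cv2.resize(s["pixels"][220:420,180:330],(300,400))])
cv2.imwrite("pics/g2.png",im[:,:,::-1])
look(["cell","cell_middle"],[p,s])
for h in (-36,0,33): # expected if grasp at h
    print(h)
X=t+R@[0,0,95.2]; M=t+R@[0,0,62.2]
for c in(p,s):print(np.round(proj(c,X),1),np.round(proj(c,M),1))
for nm in("cell","cell_middle"):
    L=[viewer.landmark_of(c,nm) for c in(p,s)]
    if all(L):
        Y,e=tri([ray(c,l[0]["uv"]) for c,l in zip((p,s),L)]);print(nm,"tool",np.round(R.T@(Y-t),1),e)
E
```

```text
t: 12.5
tcp_pos: [603.7, 122.6, 263.8]
tcp_rot: [[-0.329, 0.944, -0.002], [0.944, 0.329, -0.0], [0.001, -0.002, -1.0]]
contact_force: [0.4, 0.5, -1.5]
width: 25.4
finger_force: 59.0
cell wrist [([321.0, 294.4], 0.95)]
cell side [([246.0, 274.2], 0.56), ([251.3, 368.8], 0.27)]
cell_middle wrist [([326.4, 327.5], 0.88)]
cell_middle side [([241.4, 259.5], 0.88)]
-36
0
33
[322.  292.6] [322.1 326.4]
[244.2 275.1] [242.1 260.2]
cell tool [-2.  -1.5 96.1] [1.1, 1.1]
cell_middle tool [-0.3  1.4 61.4] [0.5, 0.5]
```

View pics/g2.png

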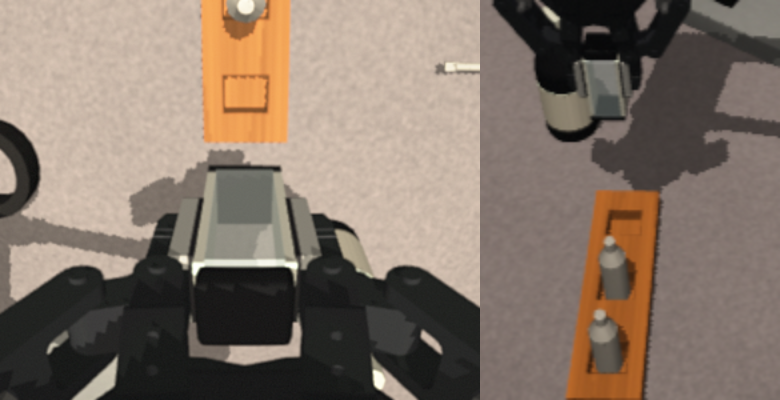

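The lift worked: the cell is upright, its middle is about 62.5 mm ahead of the TCP, and the pocket is empty. Next I carry it over the light path.

```bash
python3 -m inch '[[[0,0,0],[-14,-4.4,0],1],[[0,0,0],[-26,-8,0],1],[[0,0,0],[-36,-11,0],1],[[0,0,0],[-40,-12.3,0],1],[[0,0,0],[-40,-12.3,0],1],[[0,0,0],[-40,-12.3,0],1],[[0,0,0],[-40,-12.3,0],1],[[0,0,0],[-36,-11,0],1],[[0,0,0],[-28,-9,0],1],[[0,0,0],[-18,-5.6,0],1],[[0,0,0],[-10.3,-3.2,0],1]]' >/dev/null; python3 -m inch '[[[0,0,4],[0,0,0],1],[[0,0,8],[0,0,0],1],[[0,0,8],[0,0,0],1],[[0,0,8],[0,0,0],1],[[0,0,4],[0,0,0],1],[[0,0,0],[0,0,0],1],[[0,0,0],[0,0,0],1],[[0,0,0],[0,0,0],1]]'
cat > lp.py <<'E'
from h import *
P=[cap(n) for n in("wrist","side","top")];S=state();R=np.array(S["tcp_rot"]);t=np.array(S["tcp_pos"])
print(np.round(t,1),"heading",np.degrees(np.arctan2(R[1,1],R[0,1])))
look(["light_path","cell_middle"],P)
for nm in("light_path","cell_middle","start_top","tester"):
    rs=[];k=[]
    for p in P:
        L=viewer.landmark_of(p,nm)
        if L and L[0]["confidence"]>.45: rs.append(ray(p,L[0]["uv"]));k.append(p["name"])
    if len(rs)>1: Y,e=tri(rs);print(nm,np.round(Y,1),e,k,"tool",np.round(R.T@(Y-t),1))
p=P[0];save(p,"lp.png")
E
python3 lp.py
```

```text
t: 14.9
tcp_pos: [616.9, -220.3, 264.9]
tcp_rot: [[0.219, 0.976, -0.0], [0.976, -0.219, 0.0], [0.0, -0.0, -1.0]]
contact_force: [-0.4, -0.1, -0.4]
width: 25.4
finger_force: 58.8
[ 616.9 -220.6  264.9] heading -12.725343776630066
light_path wrist [([323.4, 249.2], 0.91)]
light_path side [([313.0, 177.6], 0.87)]
light_path top [([403.8, 219.8], 0.67), ([386.4, 274.6], 0.22)]
cell_middle wrist [([324.9, 328.7], 0.56)]
cell_middle side [([313.3, 140.3], 0.72)]
cell_middle top [([412.7, 213.1], 0.51)]
light_path [ 616.4 -222.2  104.6] [3.4, 3.0, 2.0] ['wrist', 'side', 'top'] tool [-1.700e+00 -1.000e-01  1.603e+02]
cell_middle [ 615.5 -224.6  195.3] [1.7, 0.5, 1.6] ['wrist', 'side', 'top'] tool [-4.3 -0.5 69.6]
start_top [ 512.  -201.    46.1] [2.5, 1.5, 3.0] ['wrist', 'side', 'top'] tool [  -4.  -106.6  218.8]
tester [ 580.8 -214.4    0.8] [1.3, 2.3, 2.8] ['wrist', 'side', 'top'] tool [ -1.9 -36.5 264.1]
```

View pics/lp.png

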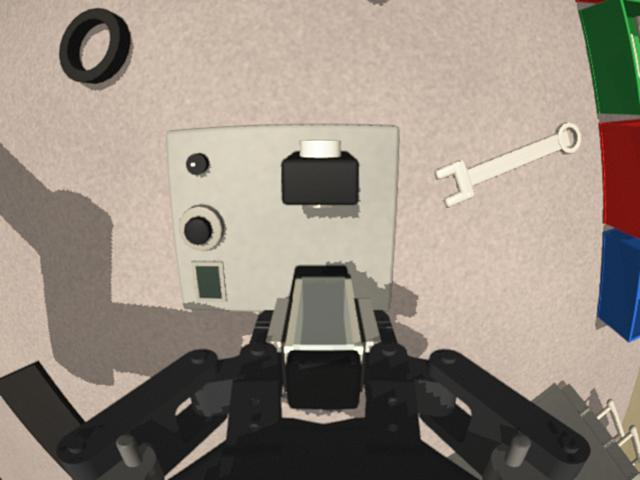

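The wrist view shows the far tower at (320,180) and the cell at (322,340), laterally in line with it. Lowering into the gap.

```bash
python3 -m inch '[[[0,0,0],[-1,0,10],1],[[0,0,0],[0,0,18],1],[[0,0,0],[0,0,22],1],[[0,0,0],[0,0,22],1],[[0,0,0],[0,0,16],1],[[0,0,0],[0,0,10],1],[[0,0,0],[0,0,6],1],[[0,0,0],[0,0,3],1],[[0,0,0],[0,0,0],1],[[0,0,0],[0,0,0],1]]'
python3 lp.py
python3 - <<'E'
from h import *
p=cap("wrist");s=cap("side")
im=np.hstack([cv2.resize(p["pixels"][60:420,160:480],(400,450)),cv2.resize(s["pixels"][120:240,260:366],(398,450),interpolation=cv2.INTER_CUBIC)])
cv2.imwrite("pics/f.png",im[:,:,::-1])
# predicted geometry in wrist image
q=(582,-213.5,np.radians(-12.8))
for z in(120,30):
    for y in(35,63):
        print(z,y,[np.round(proj(p,X),1).tolist() for X in RT(q,np.array([[12,y,z],[58,y,z]],float))])
E
```

```text
t: 16.95
tcp_pos: [617.0, -221.9, 158.7]
tcp_rot: [[0.221, 0.975, 0.001], [0.975, -0.221, -0.001], [-0.0, 0.001, -1.0]]
contact_force: [0.3, 0.7, -0.0]
width: 25.4
finger_force: 58.9
[ 617.  -221.8  158.6] heading -12.760743413123802
light_path wrist []
light_path side [([314.7, 181.2], 0.89)]
light_path top [([277.5, 184.5], 0.7), ([403.9, 218.9], 0.55)]
cell_middle wrist [([328.0, 328.0], 0.6)]
cell_middle side [([311.5, 180.0], 0.53)]
cell_middle top [([388.9, 245.8], 0.58)]
light_path [589.6 -11.  274.3] [50.7, 50.7] ['side', 'top'] tool [ 199.5  -73.1 -115.8]
cell_middle [ 599.6 -202.1  114.3] [24.0, 9.9, 32.9] ['wrist', 'side', 'top'] tool [ 15.3 -21.3  44.3]
tester [ 580.7 -213.5    8.1] [4.0, 1.2, 2.9] ['wrist', 'side', 'top'] tool [ 1.000e-01 -3.740e+01  1.505e+02]
120 35 [[246.9, 269.7], [392.9, 269.7]]
120 63 [[241.7, 181.0], [397.7, 180.8]]
30 35 [[278.9, 209.1], [363.3, 209.1]]
30 63 [[277.7, 157.8], [364.4, 157.8]]
```

View pics/f.png

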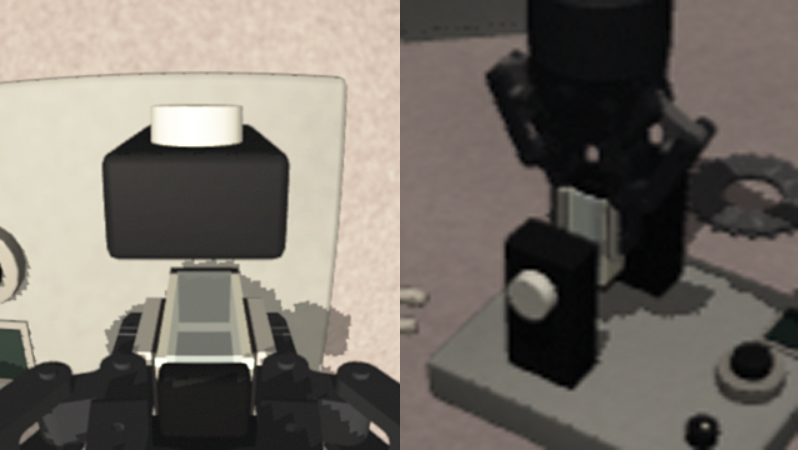

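The wrist view shows the cell squarely between the towers: near tower's inner edge at row ~266, cell cap centred near column 323. The side view shows the cell behind the near tower, touching nothing. Next I measure the remaining offset in this same image, so that calibration errors cancel.

```bash
python3 - <<'E'
from h import *
p=cap("wrist");S=state();R=np.array(S["tcp_rot"]);t=np.array(S["tcp_pos"])
g=cv2.GaussianBlur(cv2.cvtColor(p["pixels"],cv2.COLOR_RGB2GRAY),(3,3),0).astype(float)
def edge(v,o,th=None):
    d=np.diff(v); i=np.argmax(np.abs(d)); w=np.abs(d[max(0,i-2):i+3]); k=np.arange(max(0,i-2),max(0,i-2)+len(w)); return round(float(o+(w*k).sum()/w.sum()+.5),1)
print("tower L/R", [ (edge(g[r,225:265],225),edge(g[r,370:410],370)) for r in(210,225,240,250)])
print("tower inner row",[edge(g[255:276,c],255) for c in(262,280,360,375)])
print("cap L/R",[(r,edge(g[r,270:300],270),edge(g[r,345:380],345)) for r in(355,365,375,385)])
print("cap front row",[edge(g[342:360,c],342) for c in(300,310,323,335,345)])
q=(582,-213.5,np.radians(-12.8))
print("tower pred",[np.round(proj(p,X),1).tolist() for X in RT(q,np.array([[12,35,120],[58,35,120],[12,49,120],[58,49,120]],float))])
for z in(22.2,23.2,24.2): print("cap pred",z,[np.round(proj(p,t+R@np.array([x,y,z])),1).tolist() for x,y in((10,-12),(10,12),(0,-12),(0,12))])
print("foot front pred",[np.round(proj(p,t+R@np.array([11,y,95.2])),1).tolist() for y in(-13,13)], "obs",[edge(g[268:284,c],268) for c in(305,315,325,335)])
for n in("side",):
    s=cap(n)
    for X in (t+R@[0,0,62.2],): print("side cell mid",np.round(proj(s,X),1), "lp landmark", viewer.landmark_of(s,"light_path")[0]["uv"], "pred q",np.round(proj(s,RT(q,np.array([[35,0,95.]]))[0]),1))
E
```

```text
tower L/R [(242.1, 390.3), (242.9, 389.7), (243.9, 388.8), (244.4, 388.3)]
tower inner row [266.9, 267.0, 267.0, 266.9]
cap L/R [(355, 287.3, 358.7), (365, 285.7, 359.8), (375, 282.6, 360.7), (385, 281.7, 364.3)]
cap front row [349.5, 349.6, 349.7, 349.6, 349.6]
tower pred [[246.9, 269.7], [392.9, 269.7], [244.0, 226.7], [395.6, 226.6]]
cap pred 22.2 [[282.1, 365.9], [361.3, 365.8], [283.9, 390.7], [359.6, 390.7]]
cap pred 23.2 [[282.4, 363.9], [361.0, 363.9], [284.1, 388.7], [359.4, 388.7]]
cap pred 24.2 [[282.7, 362.1], [360.7, 362.1], [284.4, 386.8], [359.1, 386.8]]
foot front pred [[294.9, 273.1], [349.2, 273.1]] obs [273.6, 273.3, 273.6, 273.4]
side cell mid [311.4 181.4] lp landmark [311.1, 179.8] pred q [311.5 181.8]
```

```bash
python3 -m inch '[[[0,0,0],[0.1,-0.9,0.7],1],[[0,0,0],[0.1,-0.9,0.7],1],[[0,0,0],[0,0,0],1],[[0,0,0],[0,0,0],1],[[0,0,0],[0,0,0],1],[[0,0,0],[0,0,0],1],[[0,0,0],[0,0,0],1]]'
```

```text
t: 18.95
tcp_pos: [615.0, -221.1, 156.5]
tcp_rot: [[0.221, 0.975, 0.0], [0.975, -0.221, 0.0], [0.0, 0.0, -1.0]]
contact_force: [0.4, 0.4, -0.9]
width: 25.3
finger_force: 58.9
```

```bash
python3 - <<'E'
from h import *
a=[]
for i in range(10): viewer.capture("top"); s=state(); a.append(np.r_[s["tcp_pos"],s["dq"][:2]])
a=np.array(a);print(a.mean(0).round(2),a.std(0).round(2))
P=[cap("side"),cap("wrist")]; look(["light_path","cell_middle"],P)
E
```

```text
[ 6.1495e+02 -2.2105e+02  1.5649e+02 -0.0000e+00 -1.0000e-02] [0.01 0.01 0.01 0.06 0.07]
light_path side [([313.6, 181.7], 0.71), ([313.8, 196.1], 0.2)]
light_path wrist [([269.2, 253.3], 0.54)]
cell_middle side [([311.4, 182.5], 0.82), ([324.8, 219.9], 0.47)]
cell_middle wrist [([326.1, 330.5], 0.8)]
```

```bash
python3 -m inch '[[[0,0,0],[0,0,-0.7],1],[[0,0,0],[0,0,0],1],[[0,0,0],[0,0,0],1],[[0,0,0],[0,0,0],1],[[0,0,0],[0,0,0],1],[[0,0,0],[0,0,0],1],[[0,0,0],[0,0,0],1],[[0,0,0],[0,0,0],1]]' && python3 -c "
from rig import ticket; print(ticket.job_done())"
```

```text
t: 20.55
tcp_pos: [614.9, -221.0, 157.2]
tcp_rot: [[0.221, 0.975, -0.0], [0.975, -0.221, 0.0], [0.0, -0.0, -1.0]]
contact_force: [0.2, -0.2, -0.4]
width: 25.5
finger_force: 58.9
the job is handed in; nothing more can be done
None
```

I pressed the start button to its stop and it sprang back. The cell, gripped by its frosted faces, is held upright and still between the towers, centred on the beam to about 1–2 mm by my measurements. The job was handed in at about 20.6 s with no verdict returned.

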